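# Isolate the vacuum pump and set its flywheel on dead centre

### The job

Make the small vacuum pump ready for service: first switch it off at the orange locking toggle, pulling the bat outward along its length, swinging it over its gate towards the red dot and letting it drop home. Only then turn the flywheel clockwise (seen from above, as its arrow shows) by the red crank handle, slowly, feeling the resistance rise to its peak, and stop just past it, at the dead spot where the wheel stays put when let go: short of there it springs back, and it must never run on over. Leave the things around the pump where they are.

Things in the scene. Friction and masses are not known exactly. Their poses are not given: they have to be found in the camera images.
- pump: Fixed small vacuum pump on a grey base plate 170 (x) x 290 (y) x 12 mm. It stands on a mat: origin 3 mm above the work surface, under the plate's centre; x runs to its cooling fins (away from the robot at yaw 0), z up. The flywheel's vertical axis is at (0, -60) mm; the black switch box, 88 x 62 mm, top at z = 60 mm, is centred at (0, 105) mm.
- wheel_axis (a point): Centre of the top face of the flywheel, a dark steel disc 130 mm across, 76 to 97 mm above the pump's origin, on a vertical axis. At an angle that cannot be seen and differs each time (dead centre 1 to 2.9 rad clockwise of the start) the piston compresses: the push needed at the handle rises from 2.5 N, over 0.4 rad, to a peak of 8.5 N, 0.5 rad before dead centre.
- handle_grip (a point): Point on the axis of the red crank handle, 125 mm above the pump's origin: an upright cylinder 18 mm across that spins freely on its pin, from 98 to 148 mm up, standing 50 mm from the wheel's axis. Moves round with the wheel.
- flywheel (a joint): Angle of the wheel (rad), growing clockwise from above; starts at 0 to 0.9, stops at -0.3 and 4.6. Friction takes about 2.5 N at the handle before the compression. After its peak of 8.5 N the push falls to about 3.5 N at dead centre and to nothing 0.2 rad past it. Let go within 0.2 rad of dead centre the wheel stays; earlier it springs back, later it runs on.
- toggle_pivot (a point): Pivot of the toggle inside the switch box, 40 mm above the pump's origin. The bat swings about the pump's y axis through this point.
- bat_grip (a point): Point on the axis of the orange toggle bat, 62 mm from the pivot while the bat is home. The bat's head is round, 12 to 18 mm across, 40 to 80 mm from the pivot, widest at 68 to 74 mm.
- toggle (a joint): Swing of the toggle (rad): 0 = on, leaning 0.35 rad from vertical to the pump's -x, towards the green dot; 0.7 = off, leaning 0.35 rad to the pump's +x, towards the red dot. A cross pin on the bat is held by two gate posts in the middle of the swing unless the bat is pulled out.
- toggle_pull (a joint): How far the bat is pulled out along its own length (m): 0 = home, stop at 0.012. A spring draws it home (2.5 N at home, 5.5 N at the stop). It must be out at least 0.007 while the bat passes upright, and goes home by itself on either side when let go.
- jar_orange: Small jar with orange cap, 42 mm across, 52 high; bystander to the right of the pump. Origin at the centre of its underside.
- tip_tin: Round open tin, 62 mm across, 34 high; bystander to the left. Origin at the centre of its underside.
- flux_syringe: White syringe lying to the left of the pump, 122 mm long; bystander. Origin under its centre.
- cell_tester: White and black cell tester, a flat box 100 x 82 x 24 mm, to the right of the pump; bystander. Origin at the centre of its underside.

How it is judged (in metres and radians):
On the way:
1. the toggle is swung to off and its bat has gone home (value of joint toggle above 0.5 rad and value of joint toggle_pull below 0.003 m), for 0.2 s.
At the end, for the whole second after the job is handed in: The toggle is at off (beyond 0.5 rad) with its bat home (within 3 mm), and the flywheel, let go, rests just past the resistance peak: from 0.30 rad before to 0.30 rad past dead centre, not turning (under 0.03 rad/s) (all of step 1 and x of roller_c0 in the frame of pump above 0 m and y of roller_c0 in the frame of pump between -0.0718208 and -0.0481792 m and velocity of joint flywheel between -0.03 and 0.03 rad/s); the robot touches nothing.
It fails at once if the flywheel ran on more than 0.5 rad past dead centre (x of roller_c0 in the frame of pump above 0 m and y of roller_c0 in the frame of pump below -0.079177 m).
It fails at once if the flywheel was turned (handle moved 30 mm) before the switch was off (value of joint toggle below 0.45 rad and distance of handle_grip from where it was at the start of the episode above 0.03 m).
It fails at once if a thing beside the pump was pushed more than 30 mm (distance of any of jar_orange, tip_tin, flux_syringe, cell_tester from where it was at the start of the episode above 0.03 m).
It also fails if it takes over 64 s, if anything falls off the work surface, if the arm or the gripper's body presses on something with over 40 N, if the wrist force passes 120 N, or if a joint passes its speed limit or range.

### The arm

A 6-joint arm with a two-finger parallel gripper is mounted at the origin on a cart in front of the work surface, level with it; the furniture and walls round the work are solid. World frame = base frame: x ahead of the robot, y to its left, z up, the work surface at z = 0. Lengths are in m, angles in degrees, forces in N, time in s.
With the tool pointing down it reaches from about 0.4 to 0.825 m from the base axis. Payload 7 kg.
Tool frame: the origin (TCP) lies at the very end of the fingers, on their centre line; the grasp point (between the pads) lies r.pinch_z behind it (r.pinch_z is the distance from the TCP to the grasp point, in m); z points along the fingers, y is the direction in which the jaws open and shut (so a half turn about z gives the same grasp; the last joint's range is limited). The gripper opens to 88 mm and grips with 3 to 60 N. Pads are 19 mm wide; open, the fingers measure 130 mm over their backs; the gripper's body (78 mm by 193 mm) begins 47 mm behind the grasp point.
Start: joints at [79.819, 20.546, 0.682, 0, -70.136, -16.507], TCP at [0.303, 0.603, 0.227] pointing down, gripper open.
Joint ranges: [-176.03, 176.03], [-82.01, 121.73], [-58.28, 71.71], [-173.87, 95.51], [-174.79, -0.11], [-173.66, 173.66]. Speed limits (degrees/s): [136.94, 136.94, 172.46, 180, 180, 180].

### API

Orientations are given as [roll, pitch, yaw] about the fixed x, y, z axes, in that order (R = Rz(yaw) Ry(pitch) Rx(roll)).
In Python, from plant import r gives the robot as it stands. The module is installed in compiled form; this text tells all that it offers.
- The arm moves only by the tool servo_tool, never from a script. Its argument "steps" is a list of rows, each a list of 5 numbers: the finger opening in cm, from 0 to 8.76, then the shift along the tool's x, y, z in cm, then the turn about the tool's z in degrees. In form: [[fingers, x, y, z, spin], ...]. A call has 1 to 8 rows; each row shifts and turns the commanded pose from where the row before left it, along the tool's axes as they then stand; what a row does not reach is not made up. A row lasts 1/8 s, in which the tool goes at most 62.5 mm and 10.7 degrees, less where a joint would pass 70% of its speed; a pose out of reach is approached as far as the arm can. A call with a gripper value outside its range is refused whole. The fingers move at their own pace and stop on an object; "squeeze" is the grip in N (left out, the last holds). Time passes only in rows, so rows that do not move let the fingers close. It gives the time, the measured TCP pose, the force and the opening at its end, in the units of the state.
- r.get_state(): the state, without advancing time (a new reading comes with each control period).
- r.capture(name): name is "scene" or "side" or "wrist"; returns the picture (384x512x3 uint8, red, green, blue); there is no depth.
- r.calibration(name): a dict with "K" (3x3 intrinsics, pixels), "rvec" (rotation vector, rad) and "tvec" (3), from world to camera coordinates, as OpenCV has them; the wrist camera has in their place "tool_from_camera" (4x4, takes a point from camera to tool coordinates, whose origin is the TCP and whose axes are the flange's). Camera axes: x right, y down, z forward; pixel columns grow to the right and rows downward; lengths in m; the calibration is good to about 2 mm. A picture is of the moment at which its call begins: read the wrist's pose just before it. calibration takes no time and is no camera call.
- r.close_job(): hands the job in, once; it reports no verdict.
The state is a dict: "time_s": time; "joints": joint angles; "qd": joint speeds; "joint_torque": joint torques, N m; "tcp_pos": TCP position; "eef_rot": TCP orientation; "contact_force": force on the tool from outside, world axes, zero at the start; "moment": the same for the moment, N m; "gripper_width": finger opening in m.
Only numpy, scipy, OpenCV 4.12 (cv2) and the standard library are available. Lean on these libraries where they do the work, as an engineer would, in place of code of your own. Each camera call takes 0.05 s, during which the arm holds its last target.

## Working session

There is one attempt and no reset: what is moved stays moved. The work goes in short steps, Python scripts to look and compute and a tool call to move; the robot and the scene stay as the last step left them, time stands still between calls to the robot, and variables do not carry over. Pictures are saved under pics/ and viewed, and the job is handed in when it is done.

Besides the shell and the picture viewer there is one more tool, called after ">>>" by a JSON object that holds its "op" and its "data". servo_tool: Moves the arm, as the interface text tells. Its arguments: {"type":"object","properties":{"steps":{"type":"array","items":{"type":"array","items":{"type":"number"}}},"squeeze":{"type":"number"}},"required":["steps"]}

```bash
mkdir -p pics; ls; python3 - <<'E'
from plant import r
import cv2,numpy as np
print(r.get_state(), r.pinch_z)
for n in ["scene","side","wrist"]:
    im=r.capture(n); cv2.imwrite(f"pics/{n}0.png",im[:,:,::-1]); print(n,r.calibration(n))
E
```

```text
pics
{'time_s': 0.0, 'joints': array([ 7.98193954e+01,  2.05919330e+01,  6.34183593e-01, -2.02453905e-02,
       -7.01359295e+01, -1.65073521e+01]), 'qd': array([-0.08340943,  0.08541101, -0.00392298, -0.04108933, -0.09114475,
       -0.07651941]), 'joint_torque': array([ 1.01264664e-03, -5.82710230e+01,  2.93047392e+01,  6.99697226e+00,
        6.80483630e-03, -1.60551522e-04]), 'tcp_pos': array([0.30296279, 0.60264493, 0.22561979]), 'eef_rot': array([ 1.79904774e+02, -8.37289188e-03, -2.66948444e+01]), 'contact_force': array([-0.15304566, -0.01650387, -0.47245575]), 'moment': array([-0.01354234, -0.01487519, -0.04007936]), 'gripper_width': 0.08767586284994835} 0.0188
scene {'K': array([[450.01823776,   0.        , 250.52126932],
       [  0.        , 450.01823776, 192.41137448],
       [  0.        ,   0.        ,   1.        ]]), 'rvec': array([ 2.19306845, -0.8208018 ,  0.37639282]), 'tvec': array([-0.39786605,  0.30239078,  1.03221461])}
side {'K': array([[426.49297374,   0.        , 250.6191135 ],
       [  0.        , 426.49297374, 200.78092345],
       [  0.        ,   0.        ,   1.        ]]), 'rvec': array([ 0.12555554, -2.63248125,  1.62561234]), 'tvec': array([0.54587749, 0.14990389, 1.0231234 ])}
wrist {'K': array([[272.76736882,   0.        , 253.63703709],
       [  0.        , 272.76736882, 194.05556672],
       [  0.        ,   0.        ,   1.        ]]), 'tool_from_camera': array([[-1.10273901e-03, -9.55860163e-01, -2.93819900e-01,
         7.90110420e-02],
       [ 9.99999270e-01, -1.19901197e-03,  1.47537880e-04,
         1.18809503e-03],
       [-4.93319159e-04, -2.93819523e-01,  9.55860787e-01,
        -1.57172754e-01],
       [ 0.00000000e+00,  0.00000000e+00,  0.00000000e+00,
         1.00000000e+00]])}
```

View pics/scene0.png

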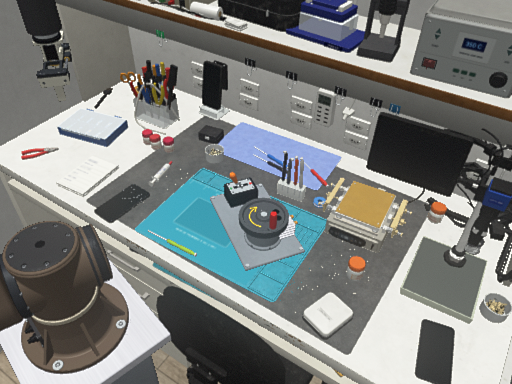

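View pics/side0.png

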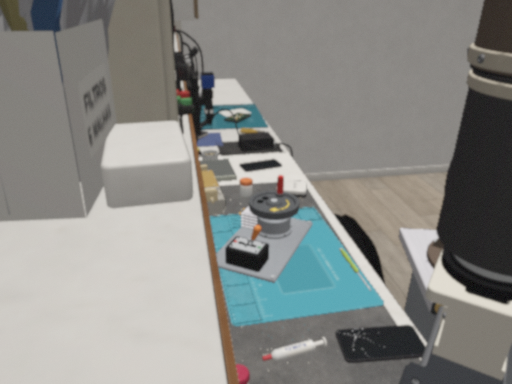

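View pics/wrist0.png

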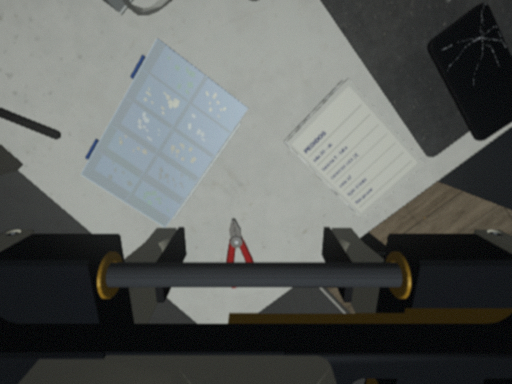

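The scene view shows the pump at about (257,222) px, with the red handle near (274,217) and the toggle box near (240,190). In the side view the wheel is at (275,205), the red handle at (281,185) and the bat at (256,232). I'll enlarge these areas next.

```bash
cat > h.py <<'E'
import numpy as np,cv2
from plant import r
from scipy.spatial.transform import Rotation as Ro
def cam(n,st=None):
    c=r.calibration(n);K=c["K"]
    if n=="wrist":
        T=c["tool_from_camera"];Rt=Ro.from_euler('xyz',st["eef_rot"],degrees=True).as_matrix()
        R=Rt@T[:3,:3];o=Rt@T[:3,3]+st["tcp_pos"];return K,R,o
    R=cv2.Rodrigues(c["rvec"])[0];return K,R.T,-R.T@c["tvec"]
def ray(cm,uv):
    K,R,o=cm;d=R@np.linalg.inv(K)@np.array([uv[0],uv[1],1.]);return o,d/np.linalg.norm(d)
def plane(cm,uv,z):
    o,d=ray(cm,uv);return o+d*(z-o[2])/d[2]
def tri(a,b):
    (o1,d1),(o2,d2)=a,b
    s=np.linalg.lstsq(np.c_[d1,-d2],o2-o1,rcond=None)[0]
    p,q=o1+s[0]*d1,o2+s[1]*d2;return (p+q)/2,np.linalg.norm(p-q)
def proj(cm,p):
    K,R,o=cm;q=K@(R.T@(np.asarray(p)-o));return q[:2]/q[2]
E
python3 - <<'E'
import cv2
a=cv2.imread("pics/scene0.png")[160:280,190:330];cv2.imwrite("pics/sc.png",cv2.resize(a,None,fx=5,fy=5,interpolation=cv2.INTER_CUBIC))
a=cv2.imread("pics/side0.png")[165:285,205:325];cv2.imwrite("pics/si.png",cv2.resize(a,None,fx=5,fy=5,interpolation=cv2.INTER_CUBIC))
E
```

```text
(no output)
```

View pics/sc.png

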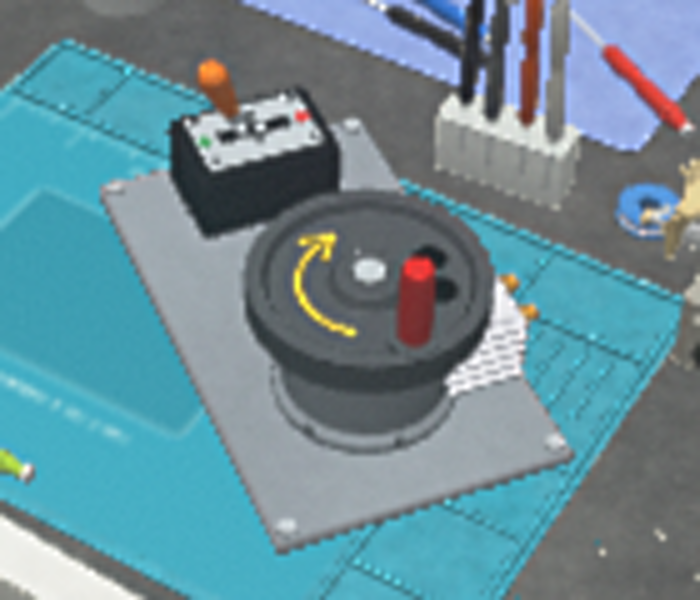

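View pics/si.png

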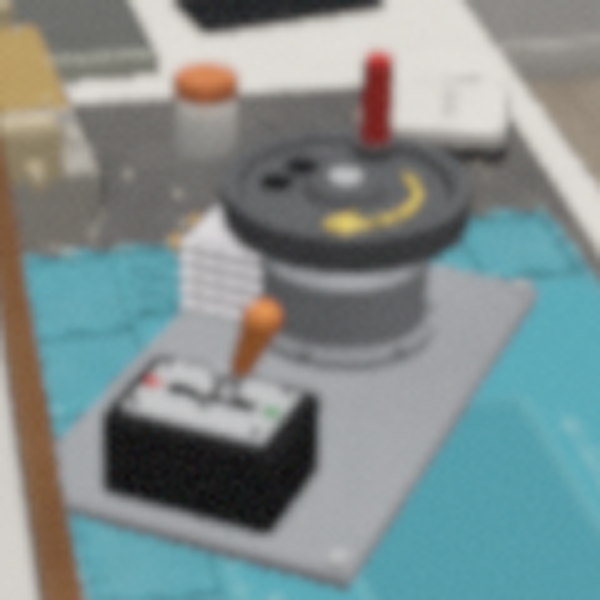

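```bash
python3 - <<'E'
from h import *
s=cam("scene");d=cam("side")
S=lambda u,v:(190+(u-2)/5,160+(v-2)/5)
D=lambda u,v:(205+(u-2)/5,165+(v-2)/5)
for n,p in dict(L=(115,187),F=(352,124),R=(555,440),N=(287,524)).items(): print(n,plane(s,S(*p),.017))
for n,p in dict(cL=(102,190),cN=(280,552),cR=(573,458)).items(): print(n,plane(s,S(*p),.014))
print("hub",tri(ray(s,S(370,270)),ray(d,D(346,176))),plane(s,S(370,270),.103))
print("handletop",tri(ray(s,S(419,268)),ray(d,D(378,62))),plane(s,S(419,268),.151))
print("bathead",tri(ray(s,S(212,76)),ray(d,D(263,315))))
print("green",tri(ray(s,S(206,142)),ray(d,D(273,411))),plane(s,S(206,142),.063))
print("red",tri(ray(s,S(301,116)),ray(d,D(150,380))),plane(s,S(301,116),.063))
print("batbase",tri(ray(s,S(232,116)),ray(d,D(236,377))))
print(plane(s,S(410,345),.1), plane(d,D(374,142),.101))
E
```

```text
L [0.487347   0.12144739 0.017     ]
F [0.63135645 0.07203365 0.017     ]
R [ 0.54334874 -0.18442635  0.017     ]
N [ 0.39964471 -0.13419958  0.017     ]
cL [0.48179622 0.12702168 0.014     ]
cN [ 0.3868689  -0.14354688  0.014     ]
cR [ 0.5436459  -0.19760903  0.014     ]
hub (array([ 0.49659642, -0.08769733,  0.10135178]), np.float64(0.0009424707653635697)) [ 0.49488951 -0.0889323   0.103     ]
handletop (array([ 0.48374956, -0.13424228,  0.14601404]), np.float64(0.0004168640532119968)) [ 0.4804034  -0.13767715  0.151     ]
bathead (array([0.52633312, 0.07541339, 0.11144551]), np.float64(0.0015716556486780582))
green (array([0.5216528 , 0.07722868, 0.0628358 ]), np.float64(0.00023930327516981972)) [0.52139811 0.07706677 0.063     ]
red (array([0.57915076, 0.05865491, 0.06337336]), np.float64(0.002937535410960761)) [0.57763908 0.05864488 0.063     ]
batbase (array([0.53835304, 0.07280263, 0.07668667]), np.float64(0.0017691753539850713))
[ 0.47642604 -0.13871633  0.1       ] [ 0.48401248 -0.13099095  0.101     ]
```

>>> {"op": "servo_tool", "data": {"steps": [[8.7,0,0,0,-7.8],[8.7,2,2.2,0,0],[8.7,3.2,3.6,0,0],[8.7,3.5,3.8,0,0],[8.7,3.5,3.8,0,0],[8.7,3.5,3.8,0,0],[8.7,3.5,3.8,0,0],[8.7,3.5,3.8,0,0]]}}

```text
time_s: 1.15
tcp_pos: [0.438, 0.2933, 0.2266]
eef_rot: [-180.0, -0.0, -18.9]
contact_force: [0.7, -0.6, -0.5]
gripper_width: 0.0868
```

>>> {"op": "servo_tool", "data": {"steps": [[8.7,3.5,3.8,0,0],[8.7,3.5,3.8,0,0],[8.7,3.2,3.8,0,0],[8.7,2.5,3,0,0],[8.7,1,1.5,0,0],[8.7,0,0,0,0],[8.7,0,0,0,0]]}}

```text
time_s: 2.02
tcp_pos: [0.5157, 0.1008, 0.2265]
eef_rot: [-180.0, 0.0, -18.9]
contact_force: [-0.4, 1.0, 0.0]
gripper_width: 0.0872
```

```bash
python3 - <<'E'
from h import *
st=r.get_state();print(st)
im=r.capture("wrist"); cv2.imwrite("pics/w1.png",cv2.resize(im[:,:,::-1],None,fx=1.5,fy=1.5))
im=r.capture("side"); cv2.imwrite("pics/s1.png",im[:,:,::-1])
w=cam("wrist",st)
for n,p in dict(pivot=(.55,.068,.043),grip=(.530,.075,.101),hub=(.4955,-.0879,.103),red=(.5776,.0586,.063)).items(): print(n,proj(w,p)*1.5)
E
```

```text
{'time_s': 2.025, 'joints': array([ 3.24590708e+01,  6.41272679e+00, -1.80567086e+01, -1.01504792e-02,
       -6.55241684e+01,  3.86742817e+01]), 'qd': array([ 0.55167695, -0.06115494, -0.01435478,  0.10132673,  0.07043495,
        0.19103266]), 'joint_torque': array([-5.93526810e-01, -3.76384521e+01,  2.83924001e+01,  6.74151376e+00,
        6.53290632e-02,  9.99669603e-03]), 'tcp_pos': array([0.51566464, 0.10075745, 0.22653723]), 'eef_rot': array([-1.79989233e+02,  3.21609114e-03, -1.88708521e+01]), 'contact_force': array([-0.37215956,  1.02799097,  0.01371921]), 'moment': array([ 0.04734219, -0.02839153,  0.02380717]), 'gripper_width': 0.08717923545105517}
pivot [403.22963881 210.79234185]
grip [406.97992669 250.20839593]
hub [649.95582428 221.56958324]
red [405.19894467 174.42073584]
```

View pics/w1.png

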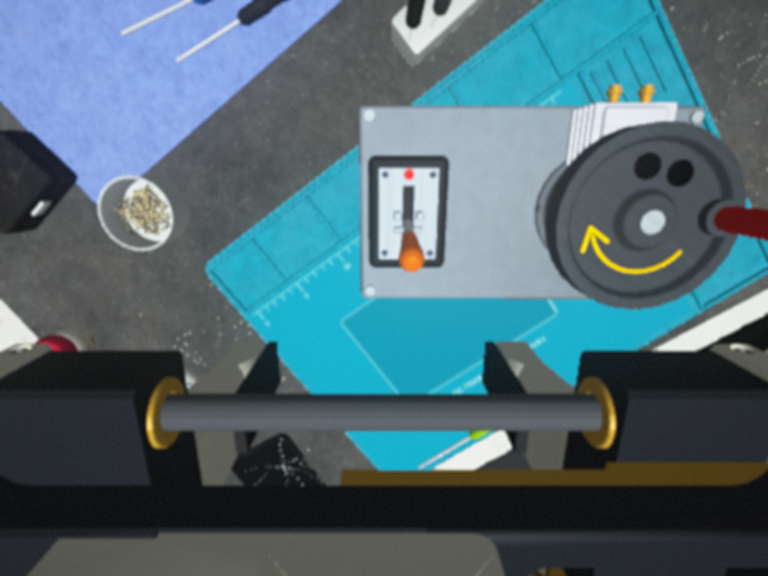

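View pics/s1.png

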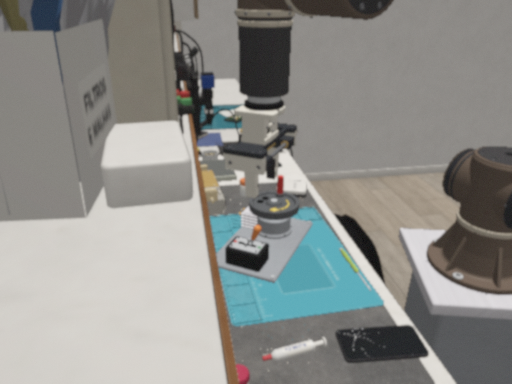

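The wrist view shows the red dot at (409,174), the bat head at (412,259) and the hub at (652,221), all in the 1.5x image. These are within 4 px of the predictions.

```bash
python3 - <<'E'
from h import *
import numpy as np
st=dict(tcp_pos=np.array([.51566,.10076,.2265]),eef_rot=[-179.99,0,-18.87])
w=cam("wrist",st)
C=np.array([.5154,-.0313]);a=np.radians(-18.9);X=np.array([np.cos(a),np.sin(a)]);Y=np.array([-X[1],X[0]])
def pf(p): q=p[:2]-C; return np.r_[q@X,q@Y,p[2]-.003].round(4)
for n,p,z in [("red",(409,174),.063),("bat",(412,261),.111),("hub",(652,221),.103),("sc1",(369,115),.017),("sc2",(369,291),.017),("sc3",(698,117),.017)]:
    P=plane(w,((p[0]-.25)/1.5,(p[1]-.25)/1.5),z);print(n,P,pf(P))
print("tcp pf",pf(st["tcp_pos"]))
E
```

```text
red [0.57719962 0.05591931 0.063     ] [0.0302 0.1025 0.06  ]
bat [0.52412904 0.07413108 0.111     ] [-0.0259  0.1026  0.108 ]
hub [ 0.49567846 -0.0891188   0.103     ] [ 0.0001 -0.0611  0.1   ]
sc1 [0.63084847 0.0702823  0.017     ] [0.0763 0.1335 0.014 ]
sc2 [0.48710998 0.12094252 0.017     ] [-0.0761  0.1349  0.014 ]
sc3 [ 0.54089692 -0.18726539  0.017     ] [ 0.0746 -0.1393  0.014 ]
tcp pf [-0.0425  0.125   0.2235]
```

>>> {"op": "servo_tool", "data": {"steps": [[8.7,1.0,1.0,0,0],[8.7,1.1,1.15,2.0,0],[8.7,0,0,3.5,0],[8.7,0,0,3.5,0],[8.7,0,0,2.5,0],[6,0,0,2.0,0],[5,0,0,0.95,0],[4,0,0,0,0]], "squeeze": 25}}

```text
time_s: 3.12
tcp_pos: [0.5287, 0.0729, 0.0817]
eef_rot: [180.0, 0.0, -18.9]
contact_force: [-0.2, 0.3, -0.9]
gripper_width: 0.0624
```

```bash
python3 - <<'E'
from h import *
st=r.get_state();print(st['tcp_pos'],st['contact_force'],st['gripper_width'])
im=r.capture("wrist"); cv2.imwrite("pics/w2.png",im[:,:,::-1])
im=r.capture("side"); cv2.imwrite("pics/s2.png",cv2.resize(im[130:290,190:350,::-1],None,fx=3.5,fy=3.5))
E
```

```text
[0.52865623 0.07285537 0.08174052] [-0.23590772  0.34358516 -0.90835171] 0.06241024039868441
```

View pics/w2.png

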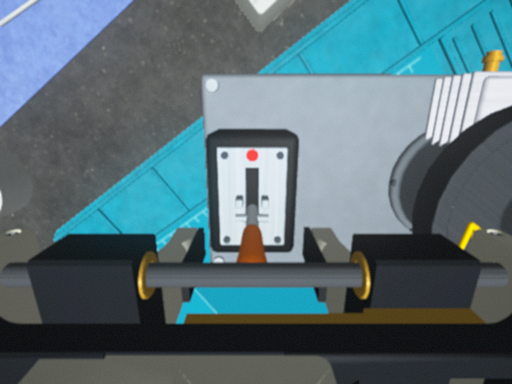

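View pics/s2.png

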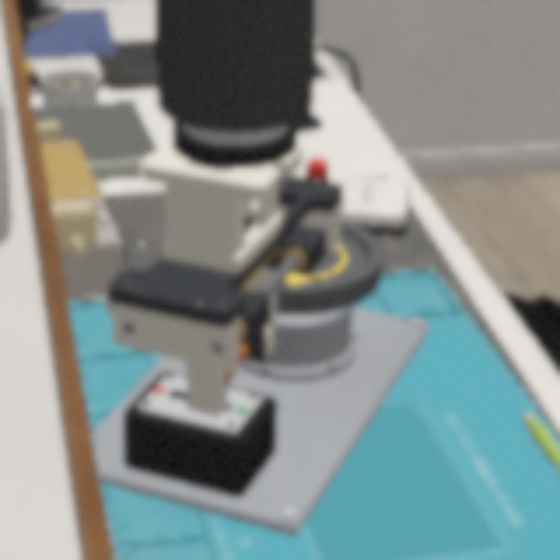

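The bat sits between the pads at about (252,240) px, with the pads at 190 and 318. I'll close on it now.

>>> {"op": "servo_tool", "data": {"steps": [[0.5,0,0,0,0],[0.5,0,0,0,0],[0.5,0,0,0,0],[0.5,0,0,0,0],[0.5,0,0,0,0],[0.5,0,0,0,0]], "squeeze": 25}}

```text
time_s: 3.98
tcp_pos: [0.5293, 0.0735, 0.0824]
eef_rot: [-179.9, -0.1, -18.9]
contact_force: [0.6, 3.6, 2.4]
gripper_width: 0.0161
```

>>> {"op": "servo_tool", "data": {"steps": [[0.5,-0.1,0,-0.28,0],[0.5,-0.1,0,-0.28,0],[0.5,-0.1,0,-0.28,0],[0.5,-0.07,0,-0.2,0],[0.5,0,0,0,0],[0.5,0,0,0,0]]}}

```text
time_s: 4.72
tcp_pos: [0.5254, 0.0745, 0.0924]
eef_rot: [-180.0, -0.0, -18.9]
contact_force: [4.2, 2.9, -4.8]
gripper_width: 0.0158
```

>>> {"op": "servo_tool", "data": {"steps": [[0.5,0.6,0,-0.19,0],[0.5,0.62,0,-0.14,0],[0.5,0.63,0,-0.08,0],[0.5,0.63,0,-0.03,0],[0.5,0.63,0,0.03,0],[0.5,0.63,0,0.08,0],[0.5,0.62,0,0.14,0],[0.5,0.6,0,0.19,0]]}}

```text
time_s: 5.72
tcp_pos: [0.5711, 0.0584, 0.0916]
eef_rot: [180.0, 0.1, -18.9]
contact_force: [0.2, 7.3, -4.1]
gripper_width: 0.0163
```

```bash
python3 - <<'E'
from h import *
st=r.get_state();print(st['tcp_pos'],st['contact_force'],st['gripper_width'])
im=r.capture("wrist"); cv2.imwrite("pics/w3.png",im[:,:,::-1])
E
```

```text
[0.57109039 0.05842109 0.09164811] [ 0.16663214  7.3357398  -4.14320125] 0.016290898939032548
```

View pics/w3.png

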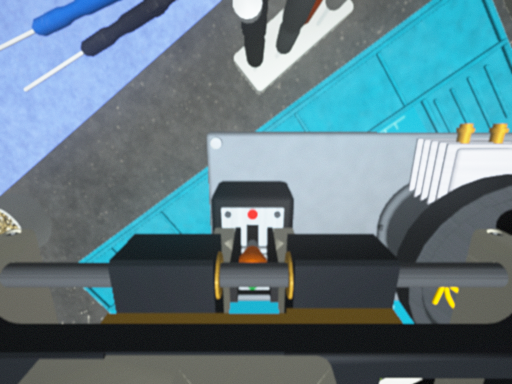

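>>> {"op": "servo_tool", "data": {"steps": [[0.5,0.1,0,0,0],[0.5,-0.1,0,0.27,0],[0.5,-0.1,0,0.27,0],[0.5,-0.1,0,0.27,0],[0.5,0,0,0,0],[5,0,0,0,0],[6,0,0,0,0],[6,0,0,0,0]]}}

```text
time_s: 6.78
tcp_pos: [0.5698, 0.0582, 0.0842]
eef_rot: [179.9, 0.0, -18.9]
contact_force: [-0.1, -0.3, 0.2]
gripper_width: 0.0407
```

>>> {"op": "servo_tool", "data": {"steps": [[6,0,0,-2,0],[6,0,0,-3.5,0],[6,0,0,-3.5,0],[6,-1.5,0,-3.5,0],[6,-3,0,-2,0],[6,-1,0,0,0],[6,0,0,0,0]]}}

```text
time_s: 7.65
tcp_pos: [0.5176, 0.0765, 0.229]
eef_rot: [180.0, 0.0, -18.9]
contact_force: [-0.4, 0.7, 0.3]
gripper_width: 0.0598
```

```bash
python3 - <<'E'
from h import *
st=r.get_state();print(st['tcp_pos'],st['eef_rot'],st['contact_force'],st['gripper_width'],st['time_s'])
im=r.capture("wrist"); cv2.imwrite("pics/w4.png",im[:,:,::-1])
im=r.capture("scene"); cv2.imwrite("pics/c4.png",cv2.resize(im[140:280,180:340,::-1],None,fx=4,fy=4))
E
```

```text
[0.51758556 0.07649275 0.22900857] [ 1.79991316e+02  2.08839868e-02 -1.88525124e+01] [-0.41700845  0.70742491  0.25014136] 0.059826587543246566 7.65
```

View pics/w4.png

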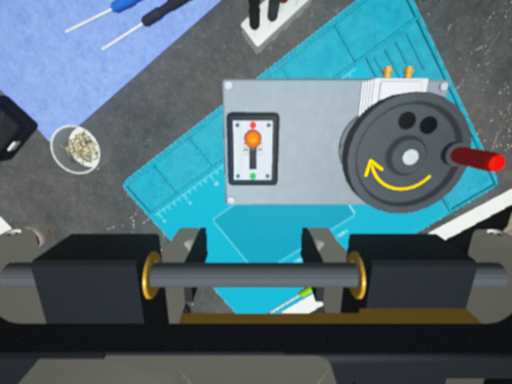

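View pics/c4.png

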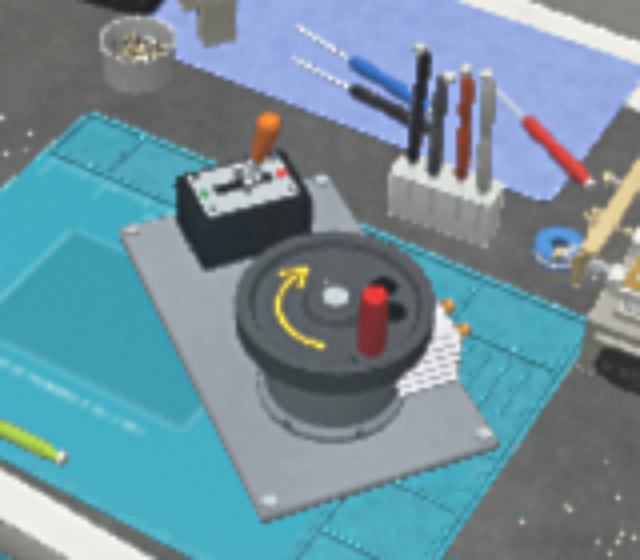

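The bat now leans towards the red dot at (253,138) px and looks home. Next I measure the handle and check the bat.

```bash
cat >> h.py <<'E'
C=np.array([.5154,-.0313]);_a=np.radians(-18.9);X=np.array([np.cos(_a),np.sin(_a)]);Y=np.array([-X[1],X[0]])
def pf(p): q=np.asarray(p)[:2]-C; return np.r_[q@X,q@Y,p[2]-.003].round(4)
E
python3 - <<'E'
from h import *
st=r.get_state(); w=cam("wrist",st); s=cam("scene"); d=cam("side")
S=lambda u,v:(180+(u-1.5)/4,140+(v-1.5)/4)
print("bat w",pf(plane(w,(253,138),.111)))
print("bat tri",pf(tri(ray(s,S(268,123)),ray(w,(253,136)))[0]))
print("hub",pf(plane(w,(410.5,157),.103)))
im=cv2.imread("pics/w4.png");hsv=cv2.cvtColor(im,cv2.COLOR_BGR2HSV)
m=((hsv[...,0]<8)|(hsv[...,0]>172))&(hsv[...,1]>150)&(hsv[...,2]>60);m[:,:430]=0
v,u=np.nonzero(m);print(u.min(),u.max(),v[u<460].mean(),v[u>495].mean())
print("htop",pf(plane(w,(494,161),.151)),"hbase",pf(plane(w,(452,156),.101)))
print("tri top",pf(tri(ray(s,S(374,295)),ray(w,(494,161)))[0]))
print("tcp",pf(st["tcp_pos"]))
E
```

```text
bat w [0.0202 0.1021 0.108 ]
bat tri [0.0207 0.1029 0.1111]
hub [-0.0002 -0.0619  0.1   ]
452 505 155.30851063829786 161.78518518518518
htop [ 0.0042 -0.1073  0.148 ] hbase [ 0.0005 -0.1065  0.098 ]
tri top [ 0.0028 -0.1097  0.1449]
tcp [-0.0322  0.1027  0.2255]
```

>>> {"op": "servo_tool", "data": {"steps": [[6,0.5,2,0,0],[6,0.5,4,0,0],[6,0.5,4.5,0,0],[6,0.5,4.5,0,0],[6,0.7,4,0,0],[6,0.7,2.2,0,0],[6,0,0,0,0],[6,0,0,0,0]]}}

```text
time_s: 8.75
tcp_pos: [0.4815, -0.1354, 0.2288]
eef_rot: [180.0, 0.1, -18.9]
contact_force: [-0.2, 0.3, 0.5]
gripper_width: 0.0598
```

```bash
python3 - <<'E'
from h import *
st=r.get_state();print(pf(st['tcp_pos']),st['contact_force'],st['gripper_width'],st['time_s'])
im=r.capture("wrist"); cv2.imwrite("pics/w5.png",im[:,:,::-1])
w=cam("wrist",st)
o=[C+X*.002+Y*-.1095]
print(proj(w,[*o[0],.151]),proj(w,[*o[0],.101]))
E
```

```text
[ 0.0017 -0.1094  0.2258] [-0.16844739  0.28209684  0.50324531] 0.05978343567255211 8.75
[252.46943668 200.58543664] [252.61454048 185.91868444]
```

View pics/w5.png

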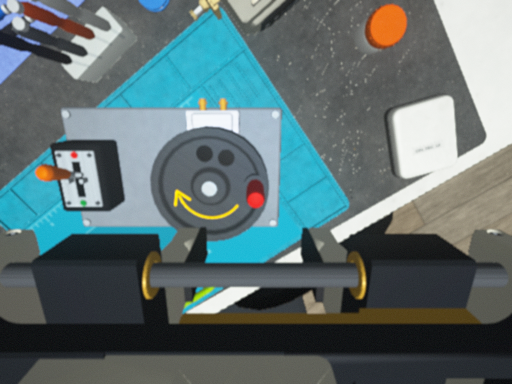

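The handle top is at (257,200) px against (252,201) predicted, so I shift 2 mm along tool y and go down.

>>> {"op": "servo_tool", "data": {"steps": [[6,0,0.2,2,0],[6,0,0,3.5,0],[6,0,0,3.0,0],[6,0,0,2.2,0],[6,0,0,1.2,0],[3,0,0,0,0],[1,0,0,0,0],[0.5,0,0,0,0]], "squeeze": 15}}

```text
time_s: 9.8
tcp_pos: [0.4817, -0.1368, 0.1112]
eef_rot: [-180.0, -0.1, -18.9]
contact_force: [-0.3, -0.2, 0.5]
gripper_width: 0.0357
```

>>> {"op": "servo_tool", "data": {"steps": [[0.5,0,0,0,0],[0.5,0,0,0,0],[0.5,0,0,0,0]], "squeeze": 35}}

```text
time_s: 10.18
tcp_pos: [0.4814, -0.1368, 0.1107]
eef_rot: [-180.0, -0.0, -18.9]
contact_force: [-0.7, 0.6, 2.8]
gripper_width: 0.0171
```

```bash
cat >> h.py <<'E'
def rep(cy=-.0615):
    st=r.get_state();p=pf(st['tcp_pos']);F=st['contact_force'];f=np.array([F[:2]@X,F[:2]@Y])
    v=p[:2]-[0,cy];ph=np.arctan2(-v[0],-v[1])  # cw angle from -y
    rr=np.hypot(*v);rad=v/rr;tan=np.array([rad[1],-rad[0]]) # clockwise
    print("t",round(st['time_s'],2),"pf",p,"ang",round(float(ph),3),"r",round(float(rr),4),"push",round(float(-f@tan),2),"frad",round(float(f@rad),2),"fz",round(float(F[2]),2),"w",round(st['gripper_width'],4))
E
python3 -c "
from h import *
rep()"
```

```text
t 10.18 pf [ 0.002  -0.1109  0.1077] ang -0.04 r 0.0494 push -0.82 frad -0.35 fz 2.83 w 0.0171
```

```bash
python3 - <<'E'
import numpy as np
p=np.arange(-.04,3.7,.1)
for a,b in zip(p[:-1],p[1:]): print(round(b,2),round(-5*(np.sin(b)-np.sin(a)),2),round(5*(np.cos(b)-np.cos(a)),2))
E
```

```text
0.06 -0.5 -0.0
0.16 -0.5 -0.05
0.26 -0.49 -0.1
0.36 -0.48 -0.15
0.46 -0.46 -0.2
0.56 -0.44 -0.24
0.66 -0.41 -0.29
0.76 -0.38 -0.33
0.86 -0.34 -0.36
0.96 -0.31 -0.39
1.06 -0.27 -0.42
1.16 -0.22 -0.45
1.26 -0.18 -0.47
1.36 -0.13 -0.48
1.46 -0.08 -0.49
1.56 -0.03 -0.5
1.66 0.02 -0.5
1.76 0.07 -0.49
1.86 0.12 -0.49
1.96 0.17 -0.47
2.06 0.21 -0.45
2.16 0.26 -0.43
2.26 0.3 -0.4
2.36 0.34 -0.37
2.46 0.37 -0.33
2.56 0.4 -0.3
2.66 0.43 -0.25
2.76 0.45 -0.21
2.86 0.47 -0.16
2.96 0.49 -0.11
3.06 0.5 -0.07
3.16 0.5 -0.02
3.26 0.5 0.03
3.36 0.49 0.08
3.46 0.48 0.13
3.56 0.47 0.18
3.66 0.45 0.23
```

>>> {"op": "servo_tool", "data": {"steps": [[0.5,-0.25,0.0,0,0],[0.5,-0.25,0.0,0,0],[0.5,0,0,0,0]]}}

```text
time_s: 10.55
tcp_pos: [0.4767, -0.1352, 0.1107]
eef_rot: [-180.0, -0.1, -18.9]
contact_force: [1.6, -0.4, 2.7]
gripper_width: 0.0176
```

```bash
python3 -c "
from h import *
rep()"
```

```text
t 10.55 pf [-0.003  -0.1109  0.1077] ang 0.061 r 0.0495 push 1.57 frad -0.27 fz 2.71 w 0.0176
```

>>> {"op": "servo_tool", "data": {"steps": [[0.5,-0.5,-0.05,0,0],[0.5,-0.49,-0.1,0,0]]}}

```text
time_s: 10.8
tcp_pos: [0.4677, -0.1306, 0.1107]
eef_rot: [-180.0, -0.1, -18.9]
contact_force: [2.6, -1.3, 4.4]
gripper_width: 0.0172
```

```bash
python3 -c "
from h import *
rep()"
```

```text
t 10.8 pf [-0.013  -0.1094  0.1077] ang 0.265 r 0.0496 push 2.9 frad -0.39 fz 4.36 w 0.0172
```

>>> {"op": "servo_tool", "data": {"steps": [[0.5,-0.48,-0.15,0,0],[0.5,-0.46,-0.2,0,0]]}}

```text
time_s: 11.05
tcp_pos: [0.4597, -0.1241, 0.1106]
eef_rot: [-180.0, -0.0, -18.9]
contact_force: [2.7, -1.0, 4.6]
gripper_width: 0.0175
```

```bash
python3 -c "
from h import *
rep()"
```

```text
t 11.05 pf [-0.0226 -0.1058  0.1076] ang 0.472 r 0.0497 push 2.63 frad -1.26 fz 4.64 w 0.0175
```

>>> {"op": "servo_tool", "data": {"steps": [[0.5,-0.44,-0.24,0,0],[0.5,-0.41,-0.29,0,0]]}}

```text
time_s: 11.3
tcp_pos: [0.4534, -0.1163, 0.1106]
eef_rot: [180.0, -0.0, -18.9]
contact_force: [3.1, -1.3, 5.6]
gripper_width: 0.0172
```

```bash
python3 -c "
from h import *
rep()"
```

```text
t 11.3 pf [-0.0312 -0.1005  0.1076] ang 0.675 r 0.0499 push 2.76 frad -1.9 fz 5.63 w 0.0172
```

>>> {"op": "servo_tool", "data": {"steps": [[0.5,-0.38,-0.33,0,0],[0.5,-0.34,-0.36,0,0]]}}

```text
time_s: 11.55
tcp_pos: [0.4488, -0.1077, 0.1106]
eef_rot: [180.0, -0.0, -18.9]
contact_force: [4.5, -6.0, 4.3]
gripper_width: 0.017
```

```bash
python3 -c "
from h import *
rep()"
```

```text
t 11.55 pf [-0.0382 -0.0939  0.1076] ang 0.867 r 0.0501 push 7.23 frad -2.03 fz 4.3 w 0.017
```

>>> {"op": "servo_tool", "data": {"steps": [[0.5,-0.31,-0.39,0,0],[0.5,-0.27,-0.42,0,0]]}}

```text
time_s: 11.8
tcp_pos: [0.446, -0.0986, 0.1106]
eef_rot: [179.9, -0.0, -18.9]
contact_force: [6.0, -9.1, 3.4]
gripper_width: 0.0171
```

```bash
python3 -c "
from h import *
rep()"
```

```text
t 11.8 pf [-0.0438 -0.0862  0.1076] ang 1.057 r 0.0503 push 10.01 frad -4.22 fz 3.38 w 0.0171
```

>>> {"op": "servo_tool", "data": {"steps": [[0.5,-0.12,-0.22,0,0],[0.5,0,0,0,0]]}}

```text
time_s: 12.05
tcp_pos: [0.4455, -0.0961, 0.1106]
eef_rot: [179.9, -0.0, -18.9]
contact_force: [3.8, -5.7, 5.6]
gripper_width: 0.0173
```

```bash
python3 -c "
from h import *
rep()"
```

```text
t 12.05 pf [-0.0451 -0.0839  0.1076] ang 1.11 r 0.0504 push 6.14 frad -3.04 fz 5.59 w 0.0173
```

>>> {"op": "servo_tool", "data": {"steps": [[0.5,-0.1,-0.22,0,0],[0.5,0,0,0,0]]}}

```text
time_s: 12.3
tcp_pos: [0.4453, -0.0938, 0.1106]
eef_rot: [179.9, -0.0, -18.9]
contact_force: [3.5, -7.4, 4.8]
gripper_width: 0.0171
```

```bash
python3 -c "
from h import *
rep()"
```

```text
t 12.3 pf [-0.0461 -0.0819  0.1076] ang 1.154 r 0.0504 push 7.67 frad -2.81 fz 4.77 w 0.0171
```

>>> {"op": "servo_tool", "data": {"steps": [[0.5,-0.08,-0.24,0,0],[0.5,0,0,0,0]]}}

```text
time_s: 12.55
tcp_pos: [0.4451, -0.0914, 0.1106]
eef_rot: [179.9, -0.0, -18.9]
contact_force: [3.6, -8.0, 5.4]
gripper_width: 0.0171
```

```bash
python3 -c "
from h import *
rep()"
```

```text
t 12.55 pf [-0.0471 -0.0796  0.1076] ang 1.204 r 0.0505 push 8.17 frad -3.33 fz 5.44 w 0.0171
```

>>> {"op": "servo_tool", "data": {"steps": [[0.5,-0.08,-0.24,0,0],[0.5,0,0,0,0]]}}

```text
time_s: 12.8
tcp_pos: [0.445, -0.0889, 0.1106]
eef_rot: [179.9, -0.0, -18.9]
contact_force: [3.6, -7.1, 5.8]
gripper_width: 0.0171
```

```bash
python3 -c "
from h import *
rep()"
```

```text
t 12.8 pf [-0.0479 -0.0773  0.1076] ang 1.252 r 0.0504 push 7.02 frad -3.66 fz 5.77 w 0.0171
```

>>> {"op": "servo_tool", "data": {"steps": [[0.5,-0.06,-0.24,0,0],[0.5,0,0,0,0]]}}

```text
time_s: 13.05
tcp_pos: [0.4451, -0.0865, 0.1106]
eef_rot: [179.9, 0.0, -18.9]
contact_force: [2.2, -7.4, 6.1]
gripper_width: 0.0174
```

```bash
python3 -c "
from h import *
rep()"
```

```text
t 13.05 pf [-0.0487 -0.075   0.1076] ang 1.3 r 0.0505 push 7.24 frad -2.64 fz 6.07 w 0.0174
```

>>> {"op": "servo_tool", "data": {"steps": [[0.5,-0.04,-0.24,0,0],[0.5,0,0,0,0]]}}

```text
time_s: 13.3
tcp_pos: [0.4452, -0.0841, 0.1106]
eef_rot: [179.9, 0.0, -18.9]
contact_force: [1.1, -7.1, 6.2]
gripper_width: 0.0173
```

```bash
python3 -c "
from h import *
rep()"
```

```text
t 13.3 pf [-0.0493 -0.0727  0.1076] ang 1.347 r 0.0506 push 6.93 frad -1.89 fz 6.15 w 0.0173
```

>>> {"op": "servo_tool", "data": {"steps": [[0.5,-0.03,-0.24,0,0],[0.5,0,0,0,0]]}}

```text
time_s: 13.55
tcp_pos: [0.4456, -0.0817, 0.1106]
eef_rot: [179.9, 0.1, -18.9]
contact_force: [1.3, -6.7, 8.4]
gripper_width: 0.0175
```

```bash
python3 -c "
from h import *
rep()"
```

```text
t 13.55 pf [-0.0498 -0.0703  0.1076] ang 1.396 r 0.0506 push 6.47 frad -2.28 fz 8.4 w 0.0175
```

>>> {"op": "servo_tool", "data": {"steps": [[0.5,-0.02,-0.25,0,0],[0.5,0,0,0,0]]}}

```text
time_s: 13.8
tcp_pos: [0.4459, -0.0792, 0.1105]
eef_rot: [179.9, 0.1, -18.9]
contact_force: [-0.3, -6.1, 9.3]
gripper_width: 0.0175
```

```bash
python3 -c "
from h import *
rep()"
```

```text
t 13.8 pf [-0.0502 -0.0679  0.1075] ang 1.444 r 0.0506 push 6.06 frad -0.92 fz 9.33 w 0.0175
```

>>> {"op": "servo_tool", "data": {"steps": [[0.5,-0.01,-0.25,0,0],[0.5,0,0,0,0]]}}

```text
time_s: 14.05
tcp_pos: [0.4465, -0.0768, 0.1106]
eef_rot: [179.9, 0.1, -18.9]
contact_force: [-0.5, -5.3, 10.7]
gripper_width: 0.0172
```

```bash
python3 -c "
from h import *
rep()"
```

```text
t 14.05 pf [-0.0504 -0.0653  0.1076] ang 1.496 r 0.0505 push 5.24 frad -0.85 fz 10.71 w 0.0172
```

>>> {"op": "servo_tool", "data": {"steps": [[0.5,0,-0.25,0,0],[0.5,0,0,0,0]]}}

```text
time_s: 14.3
tcp_pos: [0.4472, -0.0743, 0.1105]
eef_rot: [179.9, 0.1, -18.9]
contact_force: [-1.9, -3.6, 11.0]
gripper_width: 0.0173
```

```bash
python3 -c "
from h import *
rep()"
```

```text
t 14.3 pf [-0.0506 -0.0628  0.1075] ang 1.545 r 0.0506 push 4.0 frad 0.71 fz 11.0 w 0.0173
```

>>> {"op": "servo_tool", "data": {"steps": [[0.5,0,-0.25,0,0],[0.5,0,0,0,0]]}}

```text
time_s: 14.55
tcp_pos: [0.448, -0.0718, 0.1106]
eef_rot: [179.9, 0.1, -18.9]
contact_force: [-1.3, -3.1, 10.5]
gripper_width: 0.0173
```

```bash
python3 -c "
from h import *
rep()"
```

```text
t 14.55 pf [-0.0506 -0.0601  0.1076] ang 1.598 r 0.0506 push 3.32 frad 0.14 fz 10.5 w 0.0173
```

The static push peaked at about 8.2 N and has fallen to about 3.3 N, which is its value at dead centre. I'll release gently.

>>> {"op": "servo_tool", "data": {"steps": [[0.5,0,0,0,0],[0.5,0,0,0,0],[2.5,0,0,0,0],[4,0,0,0,0],[4,0,0,0,0],[4,0,0,0,0]], "squeeze": 8}}

```text
time_s: 15.3
tcp_pos: [0.4491, -0.0713, 0.1101]
eef_rot: [180.0, 0.0, -18.9]
contact_force: [-0.2, 0.3, 0.1]
gripper_width: 0.0398
```

```bash
python3 - <<'E'
from h import *
rep()
for k in range(2):
    im=r.capture("scene"); cv2.imwrite(f"pics/c6{k}.png",cv2.resize(im[140:280,180:340,::-1],None,fx=4,fy=4))
    im=r.capture("wrist"); cv2.imwrite(f"pics/w6{k}.png",im[:,:,::-1])
E
```

```text
t 15.3 pf [-0.0497 -0.0593  0.1071] ang 1.615 r 0.0497 push -0.22 frad 0.29 fz 0.07 w 0.0398
```

View pics/w61.png

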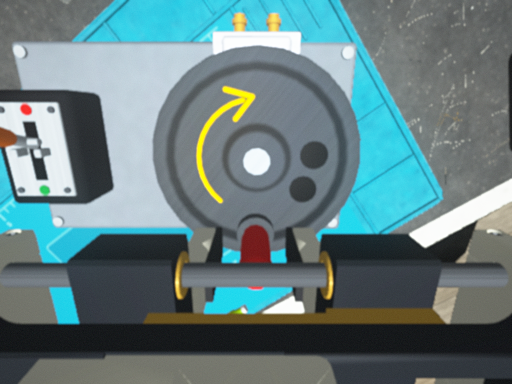

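View pics/c61.png

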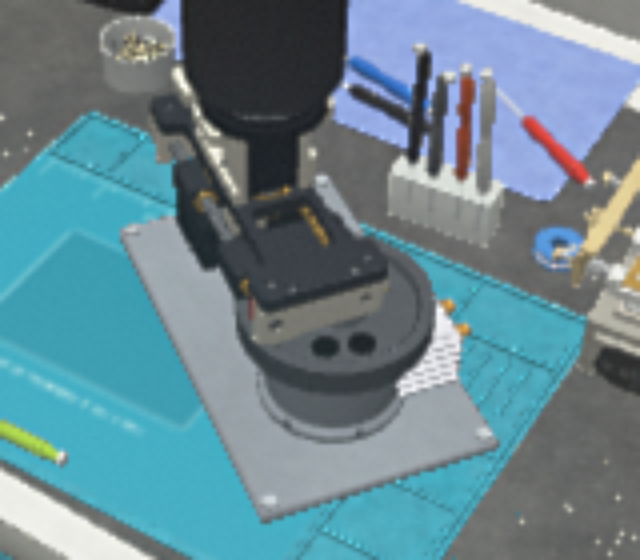

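The wheel stayed put after release, with the handle base at (256,235) px, midway between the pads. I'll retreat upwards, then check for drift.

>>> {"op": "servo_tool", "data": {"steps": [[4,0,0,-1,0],[4,0,0,-2.5,0],[4,0,0,-3,0],[4,0,0,-3,0],[4,0,0,-2.5,0],[4,0,0,0,0],[4,0,0,0,0]]}}

```text
time_s: 16.38
tcp_pos: [0.4491, -0.0714, 0.2304]
eef_rot: [-180.0, 0.0, -18.9]
contact_force: [-0.7, 0.2, -0.4]
gripper_width: 0.0401
```

```bash
python3 - <<'E'
from h import *
rep()
im0=r.capture("wrist")
for k in range(8): im=r.capture("wrist")
print(cv2.absdiff(im0,im).max(), np.abs(im0.astype(int)-im).mean()); cv2.imwrite("pics/w7.png",im[:,:,::-1])
im=r.capture("scene"); cv2.imwrite("pics/c7.png",im[:,:,::-1])
st=r.get_state()
w=cam("wrist",st)
print(proj(w,[*(C+X*-.05+Y*-.061),.101]),proj(w,[*(C+Y*-.061),.103]))
E
```

```text
t 16.38 pf [-0.0497 -0.0594  0.2274] ang 1.613 r 0.0497 push 0.05 frad 0.7 fz -0.45 w 0.0401
76 2.1153394911024304
[254.11620257 186.42206749] [254.10394985 140.06171629]
```

View pics/w7.png

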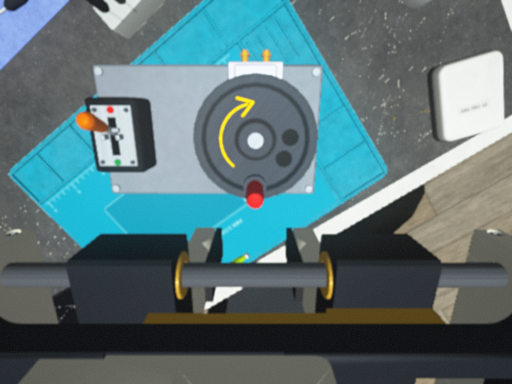

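View pics/c7.png

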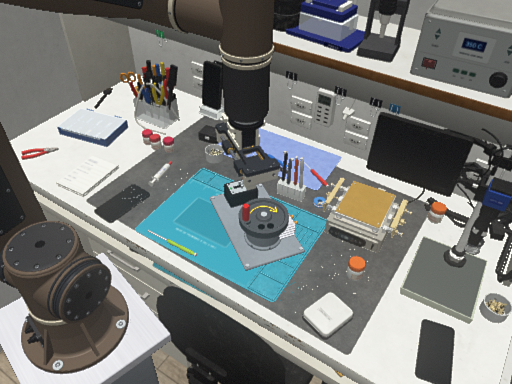

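```bash
python3 - <<'E'
from plant import r
print(r.get_state()['time_s'], r.close_job())
E
```

```text
the job is handed in; nothing more can be done
16.875 None
```

The pump is handed in with the toggle off and the flywheel resting, let go, at what I measured as dead centre. The job took 16.9 s of the 64 s allowed.

- **Toggle:** I gripped the bat, pulled it out about 10 mm (spring force about 5 N), swung it over the gate to the red dot and let it drop home. The pictures show it leaning to the red dot. Its head height of about 108 to 111 mm above the pump's origin fits home. Its measured tilt gave a toggle value of about 0.63 rad rather than the nominal 0.7, which is within my measuring error and above the 0.5 limit.
- **Flywheel:** I turned it clockwise in small steps by the handle.
  - **Push:** about 2.7 N at first, then rising to about 8.2 N (held readings) at 1.1 to 1.2 rad and falling to 3.3 N. One reading taken while moving showed 10 N.
  - **Stop:** I let go there, about 1.6 rad clockwise of the pump's −y direction (the handle started at −0.04). This fits dead centre from both the force rise and the fall, to about ±0.1 rad.
- **Last checks:** After release and retreat the handle was still within 2 px of where I predicted. The contact force was near zero, and the wheel showed no spring-back or run-on for about 1.5 s. I saw nothing moved around the pump in the last pictures, but I compared these only by eye. An automatic comparison of two wrist frames told me nothing because of image noise.

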